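# Set the filter turret and take a reading

### The arm

A 7-joint arm with a two-finger parallel gripper is mounted at the origin on the work surface. World frame = base frame: x ahead of the robot, y to its left, z up, the work surface at z = 0. Lengths are in mm, angles in rad, forces in N, time in s.
With the tool pointing down it reaches from about 350 to 900 mm from the base axis. Payload 8.1 kg.
Tool frame: the origin (TCP) lies at the very end of the fingers, on their centre line; the grasp point (between the pads) lies 19 mm behind it (ctrl.grip_point_offset is the distance from the TCP to the grasp point, in mm); z points along the fingers, y is the direction in which the jaws open and shut (so a half turn about z gives the same grasp; the last joint's range is limited). The gripper opens to 85 mm and grips with 20 to 120 N. Pads are 22 mm wide; open, the fingers measure 114 mm over their backs; the gripper's body (76 mm by 85 mm) begins 54 mm behind the grasp point. The pads swing forward as they close: fully open they stand 13 mm farther back than shut.
Start: joints at [-1.286, 0.434, 0.025, 1.573, -0.012, 1.134, -0.075], TCP at [236.373, 578.592, 231.323] pointing down, gripper open.
Joint ranges: [-2.62, 2.62], [-0.44, 2.09], [-1.27, 1.32], [0.08, 2.57], [-1.32, 4.46], [0.12, 2], [-2.74, 2.74]. Speed limits (rad/s): [2.22, 2.22, 3.01, 3.01, 3.14, 3.14, 3.14].

### API

Orientations are given as [roll, pitch, yaw] about the fixed x, y, z axes, in that order (R = Rz(yaw) Ry(pitch) Rx(roll)).
In Python, from cell import ctrl gives the robot as it stands.
- The arm moves only by the shell command python3 -m handwheel 'ROWS' [FORCE]. ROWS is JSON, one flat list of numbers, 7 for each row, row after row: the turn, a rotation vector about the tool's x, y, z in degrees, then the shift along the tool's x, y, z in m, then the closure, from 0 (fully open) to 1 (shut). In form: [rx, ry, rz, tx, ty, tz, claw, rx, ry, rz, tx, ty, tz, claw, ...]. A call has exactly 5 rows; each row shifts and turns the commanded pose from where the row before left it, along the tool's axes as they then stand; what a row does not reach is not made up. A row lasts 1/12 s, in which the tool goes at most 41.7 mm and 7.16 degrees, less where a joint would pass 70% of its speed; a pose out of reach is approached as far as the arm can. A call with a gripper value outside its range is refused whole. The fingers move at their own pace and stop on an object; FORCE is the grip in N (left out, the last holds). Time passes only in rows, so rows that do not move let the fingers close, or fill a call up. It gives the time, the measured TCP pose, the force and the opening at its end, in the units of the state.
- ctrl.state(): the state, without advancing time (a new reading comes with each control period).
- ctrl.snapshot(name): name is "scene" or "top" or "wrist"; returns a dict with "image" (400x640x3 uint8, red, green, blue), "range_z" (400x640 float32, mm along the optical axis (not along the pixel's ray), 0 where there is no reading), "fov_y" (degrees; the focal length in pixels is half the picture's height over the tangent of half this angle, whatever the lens; pixels are square), "cx", "cy" (the principal point, pixels), "world_to_cam" (4x4, takes a point from world to camera coordinates); the wrist camera has in their place "mount" (4x4, takes a point from camera to tool coordinates, whose origin is the TCP and whose axes are the flange's). Camera axes: x right, y up, looking along -z (the intrinsics and any distortion apply to the point x, -y, -z); pixel columns grow to the right and rows downward; lengths in mm; the calibration is good to about 2 mm. A picture is of the moment at which its call begins: read the wrist's pose just before it.
- ctrl.hand_in(): hands the job in, once; it reports no verdict.
The state is a dict: "time_s": time; "joints": joint angles; "dq": joint speeds; "joint_torque": joint torques, N m; "eef_pos": TCP position; "tcp_rot": TCP orientation; "force": force on the tool from outside, world axes, zero at the start; "moment": the same for the moment, N m; "grip_width": finger opening in mm.
Only numpy, scipy, OpenCV 4.12 (cv2) and the standard library are available. Lean on these libraries where they do the work, as an engineer would, in place of code of your own. Each camera call takes 0.05 s, during which the arm holds its last target.

### The job

On the filter viewer, push the turret's upright tab gently round with closed fingers until it points at the middle of the marker with three pips, and leave it there; then press the white read key behind the turret fully down and let it come back up. Only push and press: do not grip the tab, and do not press the key before the tab is on its marker. Leave everything else on the viewer and the bench standing where it is.

Things in the scene. Friction and masses are not known exactly. Their poses are not given: they have to be found in the camera images.
- turret_axis (a point): The filter viewer is a low white box, 286 mm deep, 300 mm wide, fixed to the bench, with a flat grey deck 60 mm above the bench. This point lies on the turret's vertical turning axis at deck height. Its frame is the viewer's: x runs from the viewer's front edge (155 mm before the axis) to its rear edge (131 mm behind), y to the left, z up. The turret is a flat metal disc of 66 mm radius with four round glass filters, its top 9 mm above the deck (hub cap 13 mm).
- turret (a joint): Angle of the turret, rad, 0 when its tab points to the viewer's front (-x of turret_axis), growing counter-clockwise seen from above. At angle q the tab lies in the direction (-cos q, -sin q) of the turret_axis frame. Stops at -1.6 and 1.6. No clicks: it turns against steady friction (0.3 N m, about 4 N at the tab) and stays where it is left. The markers sit at angles -1.3, -0.65, 0.65 and 1.3.
- tab (a point): Middle of the turret's only tab: a black upright fin that turns with the disc, 8 mm thick along its path, 26 mm long radially (67 to 93 mm from the axis), its top edge 45 mm above the deck and 15 mm above this point; this point is 80 mm from the axis, 30 mm above the deck. Its x points from the tab to the axis.
- aim (a point): Imaginary point that the tab points at: on the ray from the axis through the tab, 118 mm from the axis, 3 mm above the deck, right over a marker's middle when the tab points straight at that marker.
- read_key (a joint): Travel of the read key, m: 0 up, 0.006 fully down; sprung, fully down takes 5 N and it comes back up when let go.
- read_key_top (a point): Middle of the top face of the read key, a round white push button of 34 mm diameter on the black panel on the viewer's deck behind the turret, 93 mm to the rear of the axis. It is pressed straight down.
- mark1: Marker with one pip: a flat round white disc, 48 mm diameter, 3 mm thick, with raised black pips of 12 mm diameter (5 mm in all), fixed on the deck 118 mm from the turret axis, just outside the tab's path. Origin at the centre of its underside. The four markers trade places from run to run.
- mark2: Marker with two pips: a flat round white disc, 48 mm diameter, 3 mm thick, with raised black pips of 12 mm diameter (5 mm in all), fixed on the deck 118 mm from the turret axis, just outside the tab's path. Origin at the centre of its underside. The four markers trade places from run to run.
- mark3: Marker with three pips in a triangle: a flat round white disc, 48 mm diameter, 3 mm thick, with raised black pips of 12 mm diameter (5 mm in all), fixed on the deck 118 mm from the turret axis, just outside the tab's path. Origin at the centre of its underside. The four markers trade places from run to run.
- mark4: Marker with four pips in a square: a flat round white disc, 48 mm diameter, 3 mm thick, with raised black pips of 12 mm diameter (5 mm in all), fixed on the deck 118 mm from the turret axis, just outside the tab's path. Origin at the centre of its underside. The four markers trade places from run to run.
- cuvette: Not part of the job: clear plastic cuvette, 12.5 x 12.5 mm, 49 mm tall, standing on a rear corner of the viewer's deck. Origin at the centre of its underside.
- vial: Not part of the job: small capped vial, 22 mm diameter, 40 mm tall, standing on a front corner of the viewer's deck. Origin at the centre of its underside.
- wash_bottle: Not part of the job: clear bottle, 66 mm diameter, 150 mm tall, on the bench. Origin at the centre of its underside.
- jar: Not part of the job: jar with a lid, 72 mm diameter, 100 mm tall, on the bench. Origin at the centre of its underside.
- tip_box: Not part of the job: pipette tip box, 122 x 85 mm, 67 mm tall with its tips, on the bench. Origin at the centre of its underside.
- bowl: Not part of the job: small steel bowl, 90 mm diameter, 45 mm tall, on the bench. Origin at the centre of its underside.
- weigh_tray: Not part of the job: open weighing tray, 80 x 80 mm, 22 mm tall, on the bench. Origin at the centre of its underside.

How it is judged (in metres and radians):
On the way, in this order (a step that is already met when the one before it is completed fails the run):
1. the tab points at the three-pip marker (aim within 12 mm of the marker's middle) and the turret is still (horizontal distance between aim and mark3 below 0.012 m and velocity of joint turret between -0.1 and 0.1 rad/s), for 0.3 s.
2. the read key is pressed down (at least 4.5 of its 6 mm) with the tab still on the marker (horizontal distance between aim and mark3 below 0.012 m and value of joint read_key above 0.0045 m), for 0.05 s.
At the end, for the whole second after the job is handed in: The tab's aim point is within 12 mm (6 degrees) of the middle of the three-pip marker and the turret is still, the read key has been pressed since and is up again (under 2 mm), and the other things stand within 20 mm of where they were, upright within 0.2 rad (horizontal distance between aim and mark3 below 0.012 m and velocity of joint turret between -0.05 and 0.05 rad/s and value of joint read_key below 0.002 m and distance of each of cuvette, vial, wash_bottle, jar, tip_box, bowl, weigh_tray from where it was at the start of the episode below 0.02 m and angle between each of cuvette, vial, wash_bottle, jar, tip_box, bowl, weigh_tray's own z axis and vertical below 0.2 rad); the robot touches nothing.
It fails at once if the read key was pressed (over 3 mm) while the tab was not on the three-pip marker (not (horizontal distance between aim and mark3 below 0.012 m) and value of joint read_key above 0.003 m).
It fails at once if the turret or its tab was gripped or shoved with more than 25 N (contact force between the fingers and turret above 25 N).
It fails at once if something that is not part of the job was moved over 20 mm or knocked over (distance of any of cuvette, vial, wash_bottle, jar, tip_box, bowl, weigh_tray from where it was at the start of the episode above 0.02 m or angle between any of cuvette, vial, wash_bottle, jar, tip_box, bowl, weigh_tray's own z axis and vertical above 0.3 rad).
It fails at once if something that is not part of the job was lifted (height (world z) of any of cuvette, vial above 0.07 m or height (world z) of any of wash_bottle, jar, tip_box, bowl, weigh_tray above 0.01 m).
It also fails if it takes over 56 s, if anything falls off the work surface, if the arm or the gripper's body presses on something with over 40 N, if the wrist force passes 120 N, or if a joint passes its speed limit or range.

## Working session

There is one attempt and no reset: what is moved stays moved. The work goes in short steps, Python scripts to look and compute and a shell command to move; the robot and the scene stay as the last step left them, time stands still between calls to the robot, and variables do not carry over. Pictures are saved under pics/ and viewed, and the job is handed in when it is done.

```bash
ls; mkdir -p pics; cat > h.py <<'E'
import numpy as np, cv2
from cell import ctrl
def snap(n,fn):
    s=ctrl.snapshot(n); cv2.imwrite('pics/'+fn,cv2.cvtColor(s['image'],cv2.COLOR_RGB2BGR)); 
    np.savez('/tmp/'+fn+'.npz',**{k:v for k,v in s.items()}); return s
def focal(s): return 200/np.tan(np.radians(s['fov_y'])/2)
E
python3 - <<'E'
from h import *
print(ctrl.state())
for n in ['scene','top','wrist']:
    s=snap(n,n+'0.png'); print({k:(v if np.size(v)<17 else np.shape(v)) for k,v in s.items()})
E
```

```text
pics
{'time_s': 0.0, 'joints': array([-1.28556963,  0.43520639,  0.02497137,  1.57411617, -0.01159201,
        1.13397955, -0.07507721]), 'dq': array([-0.00127276, -0.00213879,  0.00016799, -0.00087813, -0.00080669,
       -0.00023821,  0.00038202]), 'joint_torque': array([ 1.33791982e-04, -6.70475578e+01,  1.02526188e+00, -3.16215563e+01,
        1.55833113e-02,  1.25521689e-02, -1.33000461e-05]), 'eef_pos': array([236.22311128, 578.0902186 , 230.52887374]), 'tcp_rot': array([-3.14003510e+00,  1.48384817e-04,  2.75372370e+00]), 'force': array([-0.0230609 , -0.19247507, -0.33313343]), 'moment': array([0.00292107, 0.02244208, 0.00518372]), 'grip_width': 85.66793327054889}
{'image': (400, 640, 3), 'range_z': (400, 640), 'fov_y': 45.83816980778008, 'cx': 323.85150268000996, 'cy': 198.68976274915212, 'world_to_cam': array([[-6.51045492e-01,  7.58683895e-01, -2.32059332e-02,
         3.22338959e+02],
       [-4.26562104e-01, -3.40413017e-01,  8.37952116e-01,
         1.41554814e+02],
       [ 6.27841174e-01,  5.55443719e-01,  5.45250159e-01,
        -1.69674291e+03],
       [ 0.00000000e+
[... 325 characters left out ...]
058e-02,  1.16055035e-01,
        -5.23151910e+02],
       [-1.16375357e-01,  1.13969309e-02,  9.93139913e-01,
        -1.36347360e+03],
       [ 0.00000000e+00,  0.00000000e+00,  0.00000000e+00,
         1.00000000e+00]])}
{'image': (400, 640, 3), 'range_z': (400, 640), 'fov_y': 71.02501201411766, 'cx': 321.332669333645, 'cy': 202.77045663796267, 'mount': array([[-8.19703999e-04,  9.56079069e-01,  2.93107731e-01,
         7.34299309e+01],
       [ 9.99999640e-01,  8.47607348e-04,  3.18110352e-05,
        -2.80631785e-01],
       [-2.18026402e-04,  2.93107652e-01, -9.56079420e-01,
        -1.43189224e+02],
       [ 0.00000000e+00,  0.00000000e+00,  0.00000000e+00,
         1.00000000e+00]])}
```

View pics/top0.png

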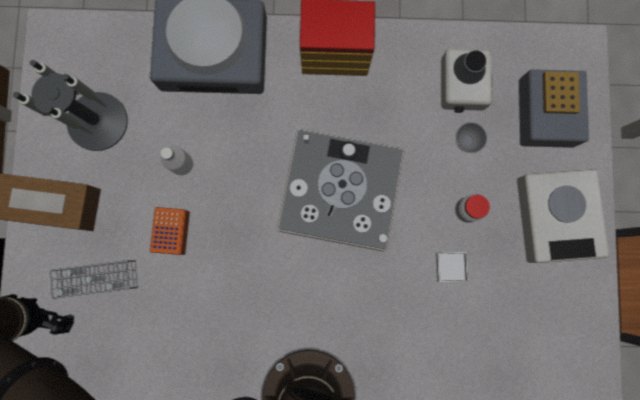

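View pics/scene0.png

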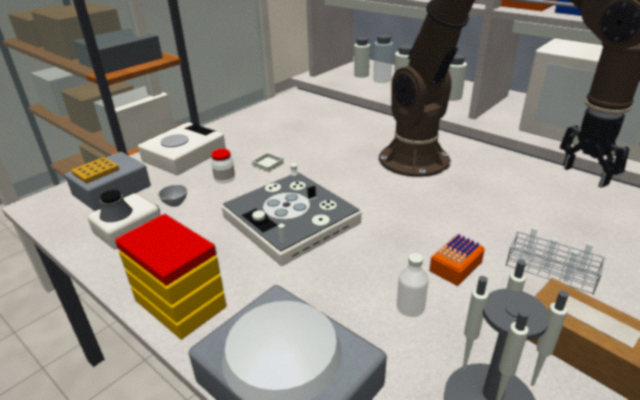

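View pics/wrist0.png

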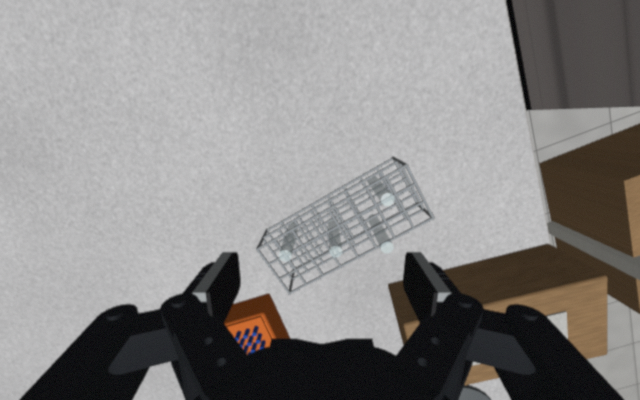

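The top view shows the viewer at about (342,190). The tab is near (331,210), the markers lie in an arc on the robot side, and the key is at (348,150). I'll zoom in.

```bash
python3 - <<'E'
import cv2
a=cv2.imread('pics/top0.png')[120:260,265:415]
cv2.imwrite('pics/topz.png',cv2.resize(a,None,fx=4.2,fy=4.2,interpolation=cv2.INTER_CUBIC))
E
```

```text
(no output)
```

View pics/topz.png

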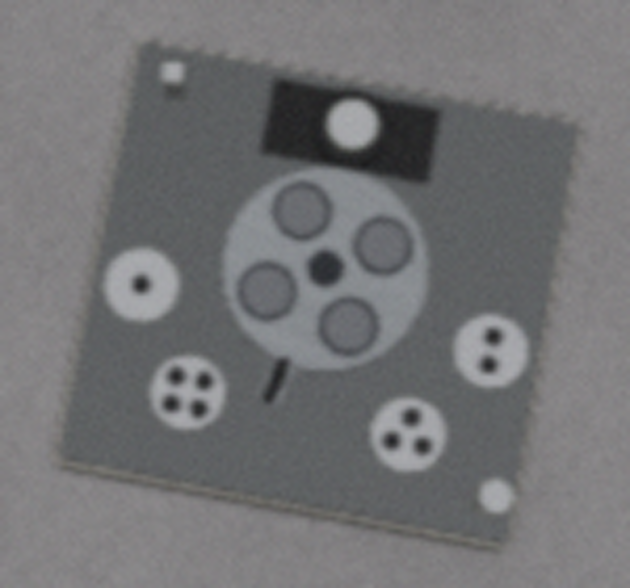

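```bash
cat >> h.py <<'E'
def ray(s,u,v):
    f=focal(s); M=np.linalg.inv(s['world_to_cam']); d=M[:3,:3]@np.array([(u-s['cx'])/f,-(v-s['cy'])/f,-1.]); return M[:3,3],d
def onplane(s,u,v,z):
    o,d=ray(s,u,v); return o+d*(z-o[2])/d[2]
def deproj(s,u,v):
    o,d=ray(s,u,v); return o+d*s['range_z'][int(round(v)),int(round(u))]
E
python3 - <<'E'
from h import *
s=np.load('/tmp/top0.png.npz')
im=s['image'];g=cv2.cvtColor(im,cv2.COLOR_RGB2HSV)
Z=lambda x,y:(265+(x+.5)/4.2-.5,120+(y+.5)/4.2-.5)
# bright blobs
m=((im.min(2)>165)).astype(np.uint8); m[:125]=0;m[255:]=0;m[:,:275]=0;m[:,405:]=0
m=cv2.morphologyEx(m,cv2.MORPH_CLOSE,np.ones((5,5)))
n,l,st,c=cv2.connectedComponentsWithStats(m)
for i in range(1,n):
    if st[i,4]>15: print(c[i],st[i,4],onplane(s,*c[i],63).round(1),deproj(s,*c[i]).round(1))
k=(im.max(2)<60).astype(np.uint8);k[:125]=0;k[255:]=0;k[:,:275]=0;k[:,405:]=0
n,l,st,c=cv2.connectedComponentsWithStats(k)
for i in range(1,n):
    if st[i,4]>8: print('dark',c[i],st[i,4],onplane(s,*c[i],73).round(1),deproj(s,*c[i]).round(1))
for nm,p in dict(ax=(325,268),tabout=(268,400),tabin=(287,362),m3=(409,434),key=(353,124),m1=(141,284),m4=(188,392),m2=(491,350),vial=(496,496)).items():
    print(nm,onplane(s,*Z(*p),{'ax':73,'tabout':105,'tabin':105,'key':80,'vial':100}.get(nm,63)).round(1),deproj(s,*Z(*p)).round(1))
E
```

```text
[349.05882353 149.29411765] 34 [664.6 -94.6  63. ] [662.1 -93.9  74.3]
[298.01010101 187.67676768] 99 [555.9  40.5  63. ] [555.6  40.4  65.1]
[376.65217391 202.17391304] 23 [ 522.2 -171.2   63. ] [ 523.2 -172.2   55.1]
[386.0952381  205.61904762] 21 [ 513.6 -196.7   63. ] [ 513.8 -197.    60.8]
dark [347.89118199 151.0956848 ] 533 [657.3 -91.   73. ] [655.2 -90.4  82.8]
dark [342.  183.5] 26 [568.8 -76.9  73. ] [569.  -76.9  71.5]
dark [330.35294118 209.64705882] 17 [497.9 -47.4  73. ] [495.1 -46.7 100.5]
ax [569.  -76.9  73. ] [569.1 -76.9  72.7]
tabout [481.  -41.9 105. ] [483.9 -42.6  73.2]
tabin [504.8 -53.1 105. ] [504.8 -53.1 105.1]
m3 [ 465.4 -132.8   63. ] [ 465.4 -132.7   64. ]
key [661.2 -92.5  80. ] [662.4 -92.9  74.4]
m1 [557.1  40.1  63. ] [557.2  40.1  62.3]
m4 [488.6   8.1  63. ] [488.8   8.2  61.5]
m2 [ 520.5 -184.3   63. ] [ 520.7 -184.6   61.1]
vial [ 425.7 -183.8  100. ] [ 425.8 -184.1   97.6]
```

Measured axis is (569,-77). All four markers come out at 117–118 mm radius and key-to-axis is 94.7 mm, which matches the given geometry. Viewer yaw is about -0.16. The tab is at q ≈ -0.21 and mark3 is the +0.65 marker, so I push the tab towards -y. First I close the fingers and turn the tool.

```bash
python3 -m handwheel '[0,0,6.8,0,0,0,1, 0,0,6.8,0,0,0,1, 0,0,6.8,0,0,0,1, 0,0,6.8,0,0,0,1, 0,0,6.8,0,0,0,1]' 30
```

```text
time_s: 0.57
eef_pos: [236.3, 578.4, 231.0]
tcp_rot: [-3.141, 0.0, 2.154]
force: [0.6, 0.6, 0.4]
grip_width: 25.7
```

```bash
cat >> h.py <<'E'
from scipy.spatial.transform import Rotation as Ro
def go(x,y,z,yaw):
    s=ctrl.state(); R=Ro.from_euler('xyz',s['tcp_rot'])
    T=Ro.from_euler('xyz',[np.pi,0,yaw])
    d=(R.inv()*T).as_rotvec(degrees=True)
    dp=np.array([x,y,z])-s['eef_pos']
    print('t',s['time_s'],'pos',s['eef_pos'].round(1),'rot',s['tcp_rot'].round(3),'F',s['force'].round(1),'w',round(s['grip_width'],1))
    print(' turn deg',d.round(1),'shift tool now',R.inv().apply(dp).round(1),'shift tool after turn',T.inv().apply(dp).round(1),'norm',np.linalg.norm(dp).round(1))
E
python3 -m handwheel '[0,0,6.8,0,0,0,1, 0,0,6.8,0,0,0,1, 0,0,6.8,0,0,0,1, 0,0,6.8,0,0,0,1, 0,0,6.8,0,0,0,1]'
python3 -c "
from h import *
go(508.8,-10.7,230,1.202)"
```

```text
time_s: 0.98
eef_pos: [236.3, 578.4, 231.0]
tcp_rot: [-3.141, 0.001, 1.561]
force: [0.3, -0.1, 0.1]
grip_width: -0.1
t 0.9833 pos [236.3 578.4 231. ] rot [-3.141e+00  1.000e-03  1.561e+00] F [ 0.3 -0.1  0.1] w -0.1
 turn deg [-0.   0.  20.6] shift tool now [-586.4  278.2    1.3] shift tool after turn [-451.3  466.6    1. ] norm 649.1
```

```bash
python3 -m handwheel '[0,0,0,-0.0293,0.0139,0,1, 0,0,0,-0.0293,0.0139,0,1, 0,0,0,-0.0293,0.0139,0,1, 0,0,0,-0.0293,0.0139,0,1, 0,0,0,-0.0293,0.0139,0,1]'
python3 -m handwheel '[0,0,0,-0.0293,0.0139,0,1, 0,0,0,-0.0293,0.0139,0,1, 0,0,0,-0.0293,0.0139,0,1, 0,0,0,-0.0293,0.0139,0,1, 0,0,0,-0.0293,0.0139,0,1]'
python3 -m handwheel '[0,0,0,-0.0293,0.0139,0,1, 0,0,0,-0.0293,0.0139,0,1, 0,0,0,-0.0293,0.0139,0,1, 0,0,0,-0.0293,0.0139,0,1, 0,0,0,-0.0293,0.0139,0,1]'
python3 -c "
from h import *
go(508.8,-10.7,230,1.202)"
```

```text
time_s: 1.4
eef_pos: [305.6, 430.2, 231.1]
tcp_rot: [-3.141, 0.0, 1.567]
force: [0.9, -0.9, 0.2]
grip_width: 0.6
time_s: 1.82
eef_pos: [374.5, 283.5, 231.3]
tcp_rot: [-3.141, -0.0, 1.567]
force: [0.9, -0.3, 0.2]
grip_width: 0.1
time_s: 2.23
eef_pos: [443.4, 136.7, 231.4]
tcp_rot: [3.142, -0.0, 1.567]
force: [0.1, 1.0, -0.7]
grip_width: 0.3
t 2.2333 pos [443.4 136.7 231.4] rot [ 3.142 -0.     1.567] F [ 0.1  1.  -0.7] w 0.3
 turn deg [-0.  -0.  20.9] shift tool now [-147.2   66.     1.3] shift tool after turn [-114.   114.2    1.4] norm 161.3
```

```bash
python3 -m handwheel '[0,0,0,-0.029,0.013,0,1, 0,0,0,-0.029,0.013,0,1, 0,0,0,-0.029,0.013,0,1, 0,0,0,-0.029,0.013,0,1, 0,0,0,-0.027,0.013,0,1]'
python3 -m handwheel '[0,0,5,0,0,0.02,1, 0,0,5,0,0,0.02,1, 0,0,5,0,0,0.02,1, 0,0,5,0,0,0.02,1, 0,0,0,0,0,0.02,1]'
python3 - <<'E'
from h import *
go(508.8,-10.7,80,1.202)
snap('top','top1.png');s=snap('wrist','wrist1.png')
a=cv2.imread('pics/top1.png')[120:260,265:415]
cv2.imwrite('pics/topz1.png',cv2.resize(a,None,fx=4,fy=4,interpolation=cv2.INTER_CUBIC))
E
```

```text
time_s: 2.65
eef_pos: [507.8, -6.8, 231.3]
tcp_rot: [-3.142, -0.0, 1.567]
force: [0.5, 0.3, -0.6]
grip_width: -0.2
time_s: 3.07
eef_pos: [507.4, -5.0, 130.3]
tcp_rot: [-3.141, 0.0, 1.212]
force: [0.4, 0.4, 0.2]
grip_width: 0.0
t 3.0667 pos [507.4  -5.  130.3] rot [-3.141  0.     1.212] F [0.4 0.4 0.2] w 0.0
 turn deg [-0.   0.   0.6] shift tool now [-4.9  3.3 50.3] shift tool after turn [-4.8  3.3 50.3] norm 50.6
```

View pics/wrist1.png

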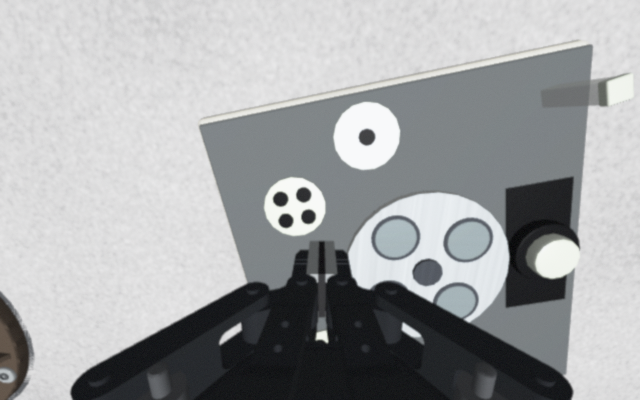

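View pics/topz1.png

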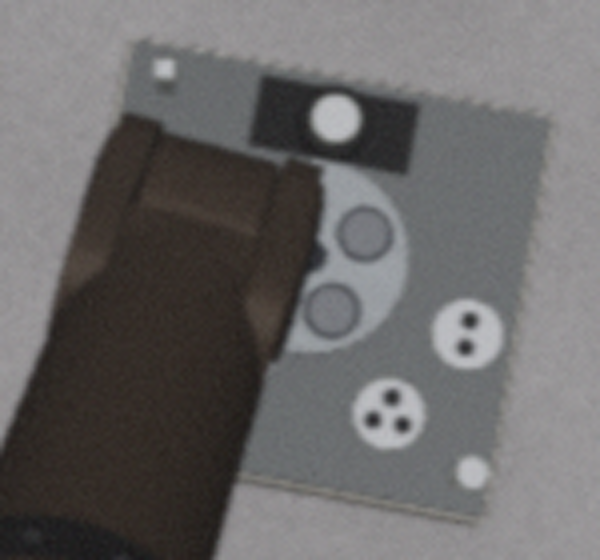

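The wrist view shows the hub at (427,272), the four-pip marker at (295,207) and the key at about (553,257). The closed fingers are at about (321,255). I'll cross-check the axis and key with it.

```bash
python3 - <<'E'
from h import *
s=np.load('/tmp/wrist1.png.npz'); st=ctrl.state()
f=focal(s); R=Ro.from_euler('xyz',st['tcp_rot']).as_matrix(); p=st['eef_pos']
M=s['mount']
def r(u,v):
    d=R@(M[:3,:3]@np.array([(u-s['cx'])/f,-(v-s['cy'])/f,-1.])); o=R@M[:3,3]+p; return o,d
for n,u,v,z in [('hub',427,272,73),('m4',295,207,63),('m1',366,136,63),('key',556,257,80),('cuv',618,90,109)]:
    o,d=r(u,v); print(n,(o+d*(z-o[2])/d[2]).round(1),'depth',(o+d*s['range_z'][v,u]).round(1))
t=np.load('/tmp/top1.png.npz')
for u,v in [(349,149),(348,148),(350,150),(337,158)]: print(deproj(t,u,v).round(1))
E
```

```text
hub [570.5 -76.5  73. ] depth [570.1 -74.9  75.2]
m4 [489.4   8.3  63. ] depth [489.8   8.9  65.3]
m1 [557.9  40.9  63. ] depth [557.5  41.3  67.1]
key [664.1 -92.4  80. ] depth [661.8 -89.7  83.3]
cuv [686.9  22.3 109. ] depth [686.1  22.5 109.9]
[661.  -93.3  82.5]
[664.5 -90.8  78.8]
[659.3 -96.2  78.4]
[639.8 -62.4  62.6]
```

The views agree within 2 mm. Now descend beside the tab.

```bash
python3 -m handwheel '[0,0,0.6,0,0.003,0.01,1, 0,0,0,0,0,0.015,1, 0,0,0,0,0,0.015,1, 0,0,0,0,0,0.01,1, 0,0,0,0,0,0,1]'
python3 - <<'E'
from h import *
go(494.4,-48.0,80,1.202)
E
```

```text
time_s: 3.58
eef_pos: [510.0, -6.0, 80.3]
tcp_rot: [-3.14, 0.001, 1.207]
force: [-1.0, 0.8, -0.3]
grip_width: -0.2
t 3.5833 pos [510.   -6.   80.3] rot [-3.140e+00  1.000e-03  1.207e+00] F [-1.   0.8 -0.3] w -0.2
 turn deg [-0.1  0.   0.3] shift tool now [-44.8   0.4   0.3] shift tool after turn [-44.8   0.6   0.3] norm 44.8
```

```bash
python3 -m handwheel '[0,0,0,-0.005,0,0,1, 0,0,0,-0.005,0,0,1, 0,0,0,-0.005,0,0,1, 0,0,0,-0.004,0,0,1, 0,0,0,-0.003,0,0,1]'
python3 -m handwheel '[0,0,0,-0.002,0,0,1, 0,0,0,-0.002,0,0,1, 0,0,0,-0.002,0,0,1, 0,0,0,-0.002,0,0,1, 0,0,0,-0.001,0,0,1]'
```

```text
time_s: 4.0
eef_pos: [502.6, -27.4, 81.9]
tcp_rot: [3.141, -0.0, 1.207]
force: [-0.7, 0.2, -0.4]
grip_width: 0.2
time_s: 4.42
eef_pos: [499.6, -34.3, 81.4]
tcp_rot: [-3.142, -0.001, 1.208]
force: [-0.0, 4.7, 1.3]
grip_width: -0.5
```

Contact at 14.5 mm from tab centre with 4.7 N, as expected. Now follow the arc: each 2.5° row is dx -3.5 mm, dy -0.65 mm.

```bash
python3 -m handwheel '[0,0,-2.5,-0.0035,-0.0006,0,1, 0,0,-2.5,-0.0035,-0.0006,0,1, 0,0,-2.5,-0.0035,-0.0006,0,1, 0,0,-2.5,-0.0035,-0.0006,0,1, 0,0,-2.5,-0.0035,-0.0006,0,1]'
cat >> h.py <<'E'
def arc():
    s=ctrl.state(); p=s['eef_pos'][:2]-np.array([569.5,-76.8]); rr=np.hypot(*p)
    ang=np.arctan2(-p[1],-p[0]); L=15.
    print('r',rr.round(1),'tab a est',(ang+np.arcsin(L/rr)).round(3),'target .492; yaw-pi/2',(s['tcp_rot'][2]-np.pi/2).round(3),'F',s['force'].round(1),'z',s['eef_pos'][2].round(1))
E
python3 -c "
from h import *
arc()"
```

```text
time_s: 4.83
eef_pos: [492.2, -50.3, 81.4]
tcp_rot: [3.141, -0.001, 1.429]
force: [1.4, 4.8, 0.5]
grip_width: -0.2
r 81.7 tab a est -0.146 target .492; yaw-pi/2 -0.142 F [1.4 4.8 0.5] z 81.4
```

Working well. The tab is at -0.146 and about 0.64 rad (36.5°) remains, so I continue 25° and check.

```bash
python3 -m handwheel '[0,0,-2.5,-0.0035,-0.0006,0,1, 0,0,-2.5,-0.0035,-0.0006,0,1, 0,0,-2.5,-0.0035,-0.0006,0,1, 0,0,-2.5,-0.0035,-0.0006,0,1, 0,0,-2.5,-0.0035,-0.0006,0,1]'
python3 -m handwheel '[0,0,-2.5,-0.0035,-0.0006,0,1, 0,0,-2.5,-0.0035,-0.0006,0,1, 0,0,-2.5,-0.0035,-0.0006,0,1, 0,0,-2.5,-0.0035,-0.0006,0,1, 0,0,-2.5,-0.0035,-0.0006,0,1]'
python3 - <<'E'
from h import *
arc()
snap('top','top2.png')
a=cv2.imread('pics/top2.png')[120:260,265:415]
cv2.imwrite('pics/topz2.png',cv2.resize(a,None,fx=4,fy=4,interpolation=cv2.INTER_CUBIC))
E
```

```text
time_s: 5.25
eef_pos: [488.5, -67.5, 81.4]
tcp_rot: [3.14, -0.001, 1.647]
force: [3.1, 4.0, -0.5]
grip_width: 0.3
time_s: 5.67
eef_pos: [488.2, -85.1, 81.4]
tcp_rot: [3.141, -0.001, 1.865]
force: [1.4, 5.4, 0.7]
grip_width: 0.1
r 81.7 tab a est 0.286 target .492; yaw-pi/2 0.295 F [1.4 5.4 0.7] z 81.4
```

View pics/topz2.png

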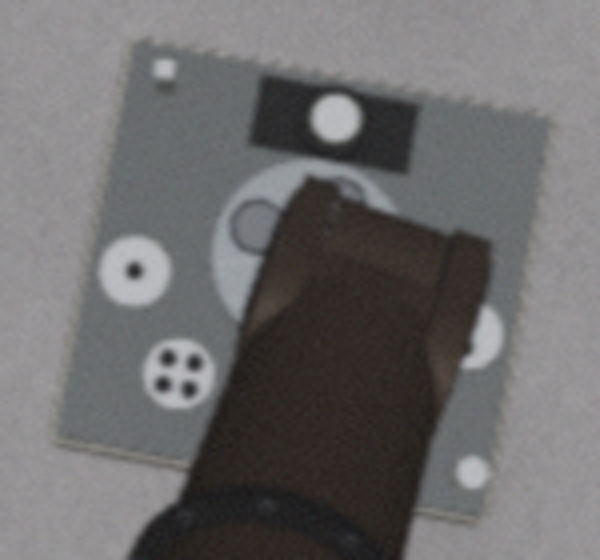

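The arm hides the tab. About 11.8° remain by my estimate. I'll push about 11°, then back off and measure.

```bash
python3 -m handwheel '[0,0,-2.5,-0.0035,-0.0006,0,1, 0,0,-2.5,-0.0035,-0.0006,0,1, 0,0,-2.5,-0.0035,-0.0006,0,1, 0,0,-2,-0.0028,-0.0005,0,1, 0,0,-1.5,-0.0021,-0.0003,0,1]'
python3 -c "
from h import *
arc()"
python3 -m handwheel '[0,0,0,0,0,0,1, 0,0,0,0.003,0,0,1, 0,0,0,0.005,0,0,1, 0,0,0,0.01,0,0,1, 0,0,0,0.012,0,0,1]'
python3 -m handwheel '[0,0,0,0,0,-0.02,1, 0,0,0,0,0,-0.03,1, 0,0,0,0.0,0,-0.03,1, 0,0,0,0.02,0,-0.02,1, 0,0,0,0.03,0,0,1]'
python3 - <<'E'
from h import *
snap('top','top3.png');snap('wrist','wrist3.png');snap('scene','scene3.png')
a=cv2.imread('pics/top3.png')[120:260,265:415]
b=cv2.imread('pics/scene3.png')[140:280,215:365]
cv2.imwrite('pics/topz3.png',np.hstack([cv2.resize(a,None,fx=2.6,fy=2.6,interpolation=cv2.INTER_CUBIC),cv2.resize(b,None,fx=2.6,fy=2.6,interpolation=cv2.INTER_CUBIC)]))
E
```

```text
time_s: 6.13
eef_pos: [490.7, -100.6, 81.2]
tcp_rot: [3.141, -0.001, 2.056]
force: [-0.3, 5.0, 1.3]
grip_width: -0.0
r 82.3 tab a est 0.476 target .492; yaw-pi/2 0.485 F [-0.3  5.   1.3] z 81.2
time_s: 6.55
eef_pos: [476.2, -74.4, 81.2]
tcp_rot: [-3.141, 0.0, 2.052]
force: [0.1, 0.2, -0.7]
grip_width: 0.3
time_s: 6.97
eef_pos: [455.8, -31.2, 185.0]
tcp_rot: [3.135, 0.003, 2.05]
force: [1.6, 1.3, -0.3]
grip_width: 0.2
```

View pics/topz3.png

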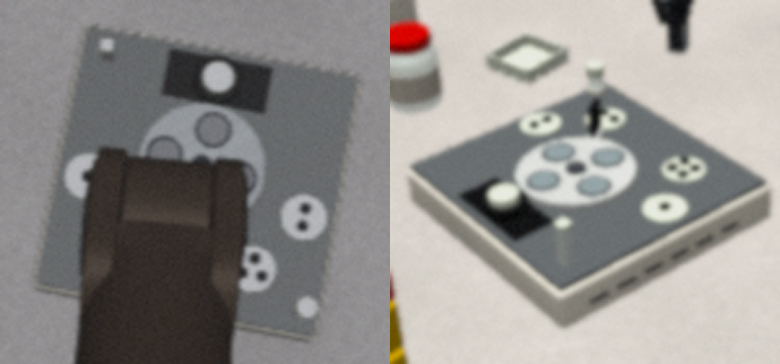

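View pics/wrist3.png

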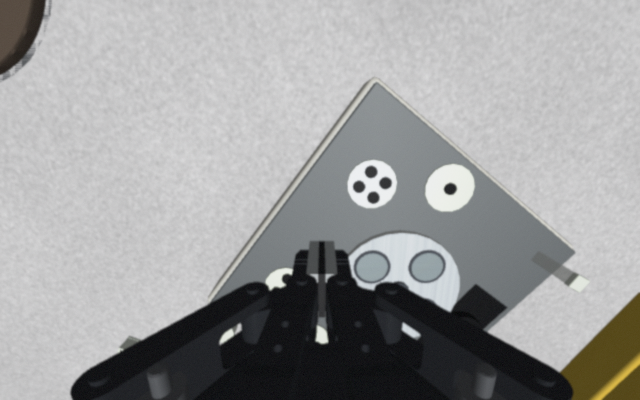

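The scene view shows the tab beside the three-pip marker, but the arm still hides it from the top camera. I'll move aside and measure.

```bash
python3 -m handwheel '[0,0,0,0.02,0.012,-0.01,1, 0,0,0,0.025,0.014,-0.01,1, 0,0,0,0.025,0.014,0,1, 0,0,0,0.025,0.014,0,1, 0,0,0,0.02,0.01,0,1]'
python3 - <<'E'
from h import *
s=snap('top','top4.png');snap('scene','scene4.png')
a=cv2.imread('pics/top4.png')[120:260,265:415]
cv2.imwrite('pics/topz4.png',cv2.resize(a,None,fx=4.2,fy=4.2,interpolation=cv2.INTER_CUBIC))
b=cv2.imread('pics/scene4.png')[140:280,215:365]
cv2.imwrite('pics/scenez4.png',cv2.resize(b,None,fx=4.2,fy=4.2,interpolation=cv2.INTER_CUBIC))
E
```

```text
time_s: 7.53
eef_pos: [456.4, 103.4, 201.0]
tcp_rot: [3.142, -0.0, 2.055]
force: [0.2, 0.5, 0.4]
grip_width: -0.1
```

View pics/topz4.png

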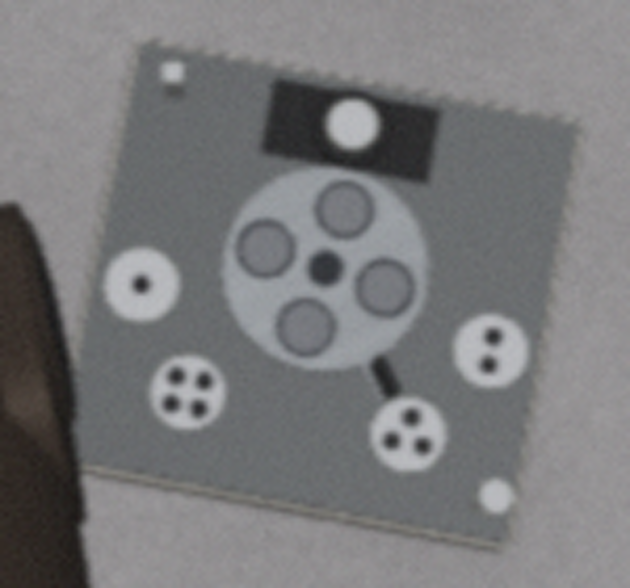

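View pics/scenez4.png

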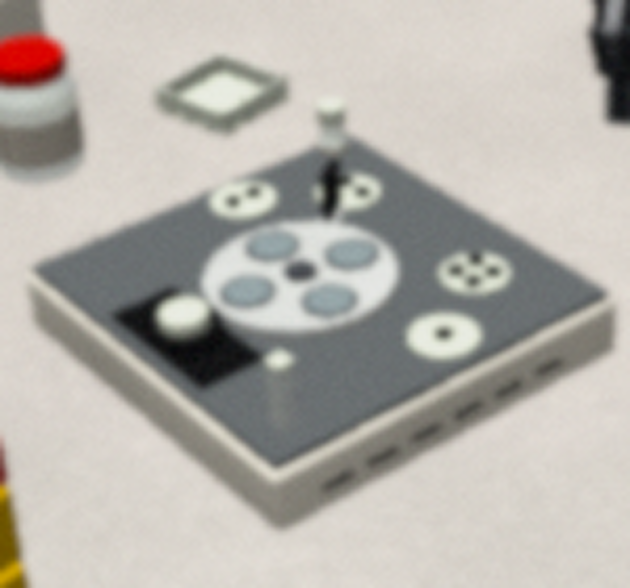

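```bash
python3 - <<'E'
from h import *
s=np.load('/tmp/top4.png.npz')
Z=lambda x,y:(265+(x+.5)/4.2-.5,120+(y+.5)/4.2-.5)
P=lambda x,y,z: onplane(s,*Z(x,y),z)[:2]
F=lambda L:[P(x,y,69) for x,y in L]
m3=P(409,434,63); ax=P(325,268,73)
F0=F([(302,210),(383,245),(349,325),(267,291)]); F1=F([(265,247),(345,210),(385,288),(306,327)])
c=np.mean(F0+F1,axis=0); print('axis hub',ax,'filters',c)
ang=lambda p:np.arctan2(*(p-c)[::-1])
print('rot',[float((ang(b)-ang(a)+np.pi)%(2*np.pi)-np.pi) for a,b in zip(F0,F1)])
im=cv2.cvtColor(s['image'],cv2.COLOR_RGB2GRAY)
k=(im<75).astype(np.uint8); k[:203]=0;k[216:]=0;k[:,:352]=0;k[:,364:]=0
v,u=np.nonzero(k); w=k.sum()
t0=P(378,360,105);t1=P(394,392,105)
print('px',u.mean(),v.mean(),len(u)); tm=onplane(s,u.mean(),v.mean(),100)[:2]
for n,q in [('tabmid',tm),('t0',t0),('t1',t1),('m3',m3)]:
    d=ax-q; print(n,q.round(1),'r',np.hypot(*d).round(1),'a',np.arctan2(d[1],d[0]).round(3))
E
```

```text
axis hub [569.01477665 -76.86158519] filters [569.78491395 -77.21142084]
rot [0.8612389890234997, 0.8607371559910577, 0.856333792460843, 0.8715977085523896]
px 356.3333333333333 209.5 36
tabmid [ 497.3 -114.3] r 80.9 a 0.481
t0 [ 507.5 -109.3] r 69.5 a 0.485
t1 [ 487.9 -119.5] r 91.6 a 0.484
m3 [ 465.4 -132.8] r 117.7 a 0.495
```

The tab is at 0.484 and marker 3 at 0.495, a miss of about 1.3 mm at the aim point, so step 1 looks met. Now to the key, at about (662,-92.5).

```bash
python3 -c "
from h import *
go(662,-92.5,150,2.055)"
```

```text
t 7.6333 pos [456.1 105.2 200.7] rot [-3.141e+00 -1.000e-03  2.059e+00] F [-0.2  0.1 -0.6] w -0.0
 turn deg [-0.  -0.1  0.2] shift tool now [-271.2   89.1   50.4] shift tool after turn [-270.8   90.2   50.7] norm 289.9
```

```bash
python3 -m handwheel '[0,0,0,-0.027,0.009,0,1, 0,0,0,-0.027,0.009,0,1, 0,0,0,-0.027,0.009,0,1, 0,0,0,-0.027,0.009,0,1, 0,0,0,-0.027,0.009,0,1]'
python3 -m handwheel '[0,0,0,-0.027,0.009,0,1, 0,0,0,-0.027,0.009,0,1, 0,0,0,-0.027,0.009,0,1, 0,0,0,-0.027,0.009,0,1, 0,0,0,-0.027,0.009,0,1]'
python3 -m handwheel '[0,0,0,0,0,0.02,1, 0,0,0,0,0,0.02,1, 0,0,0,0,0,0.02,1, 0,0,0,0,0,0.02,1, 0,0,0,0,0,0.01,1]'
python3 - <<'E'
from h import *
go(662,-92.5,80,2.055)
snap('scene','scene5.png');snap('wrist','wrist5.png')
b=cv2.imread('pics/scene5.png')[140:280,215:365]
cv2.imwrite('pics/scenez5.png',cv2.resize(b,None,fx=4.2,fy=4.2,interpolation=cv2.INTER_CUBIC))
E
```

```text
time_s: 8.05
eef_pos: [559.6, 0.7, 200.7]
tcp_rot: [-3.141, 0.0, 2.053]
force: [0.8, 0.7, 0.6]
grip_width: 0.1
time_s: 8.47
eef_pos: [662.1, -98.1, 200.5]
tcp_rot: [-3.14, -0.0, 2.053]
force: [-0.9, -0.2, 0.1]
grip_width: 0.1
time_s: 8.88
eef_pos: [659.9, -96.8, 108.1]
tcp_rot: [-3.137, -0.002, 2.053]
force: [-0.6, -0.1, -0.2]
grip_width: 0.0
t 8.8833 pos [659.9 -96.8 108.1] rot [-3.137e+00 -2.000e-03  2.053e+00] F [-0.6 -0.1 -0.2] w 0.0
 turn deg [-0.2 -0.1 -0.1] shift tool now [ 2.8  4.  28. ] shift tool after turn [ 2.8  3.9 28.1] norm 28.5
```

View pics/scenez5.png

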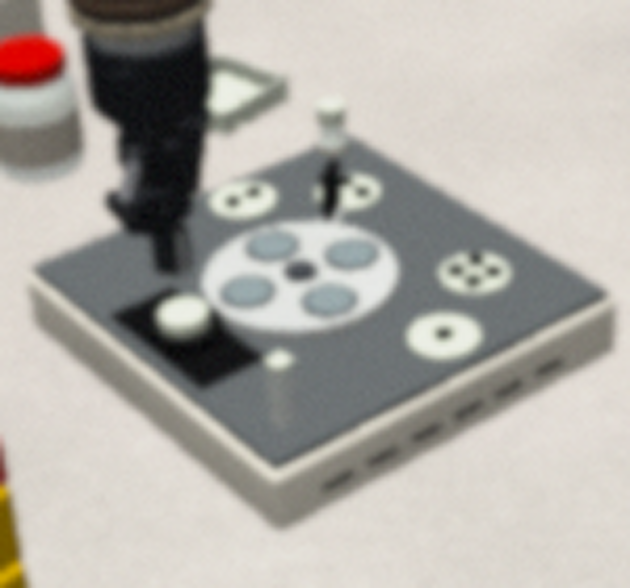

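View pics/wrist5.png

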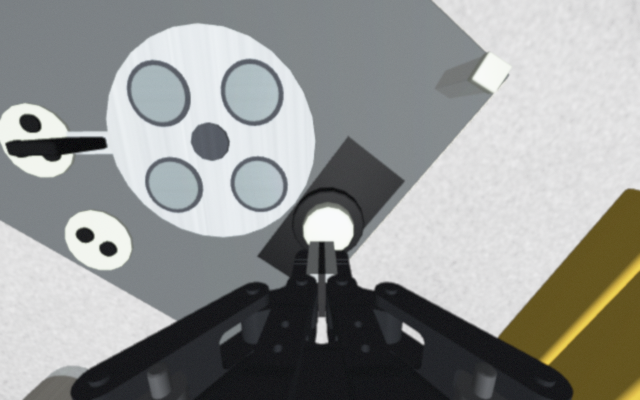

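```bash
python3 - <<'E'
from h import *
s=np.load('/tmp/wrist5.png.npz'); st=ctrl.state()
f=focal(s); M=s['mount']; im=s['image']
m=(im.min(2)>200).astype(np.uint8); m[:200]=0;m[260:]=0;m[:,:295]=0;m[:,362:]=0
v,u=np.nonzero(m); print(u.min(),u.max(),v.min(),v.max())
cu=(u.min()+u.max())/2; r=(u.max()-u.min()+1)/2; cv=v.min()+r
d=M[:3,:3]@np.array([(cu-s['cx'])/f,-(cv-s['cy'])/f,-1.]); o=M[:3,3]
dep=s['range_z'][int(v.min()+r*.6),int(cu)]
print('key in tool (depth)',(o+d*dep).round(1),'radius mm',r/f*dep)
for z in (26,28,30): print(z,(o+d*(z-o[2])/d[2]).round(1))
E
```

```text
295 361 200 259
key in tool (depth) [ 2.6  4.9 21.7] radius mm 21.32742898457009
26 [ 0.7  5.  26. ]
28 [-0.1  5.  28. ]
30 [-1.   5.1 30. ]
```

Both estimates put the key about 3–4 mm off in tool x and y. I'll correct that and descend gently.

```bash
python3 -m handwheel '[0,0,0,0.002,0.003,0.004,1, 0,0,0,0.001,0.001,0.004,1, 0,0,0,0,0,0.004,1, 0,0,0,0,0,0.004,1, 0,0,0,0,0,0.002,1]'
python3 -m handwheel '[0,0,0,0,0,0.002,1, 0,0,0,0,0,0.002,1, 0,0,0,0,0,0.001,1, 0,0,0,0,0,0.001,1, 0,0,0,0,0,0.001,1]'
```

```text
time_s: 9.4
eef_pos: [664.0, -91.5, 93.2]
tcp_rot: [3.141, 0.0, 2.054]
force: [0.2, 0.1, 0.0]
grip_width: -0.1
time_s: 9.82
eef_pos: [664.1, -91.7, 86.3]
tcp_rot: [3.141, 0.0, 2.054]
force: [0.4, -0.7, 0.6]
grip_width: -0.4
```

```bash
python3 -m handwheel '[0,0,0,-0.001,0,0.001,1, 0,0,0,0,0,0.001,1, 0,0,0,0,0,0.001,1, 0,0,0,0,0,0.001,1, 0,0,0,0,0,0.001,1]'
python3 -m handwheel '[0,0,0,0,0,0.001,1, 0,0,0,0,0,0.001,1, 0,0,0,0,0,0,1, 0,0,0,0,0,0,1, 0,0,0,0,0,0,1]'
```

```text
time_s: 10.23
eef_pos: [664.5, -92.5, 81.3]
tcp_rot: [3.142, 0.0, 2.054]
force: [-0.7, -0.4, 2.1]
grip_width: -0.0
time_s: 10.65
eef_pos: [664.6, -92.5, 79.5]
tcp_rot: [3.141, 0.0, 2.054]
force: [-1.4, 0.2, 2.6]
grip_width: 0.2
```

```bash
python3 -m handwheel '[0,0,0,0,0,0.001,1, 0,0,0,0,0,0.001,1, 0,0,0,0,0,0.001,1, 0,0,0,0,0,0,1, 0,0,0,0,0,0,1]'
python3 -m handwheel '[0,0,0,0,0,0.001,1, 0,0,0,0,0,0.001,1, 0,0,0,0,0,0,1, 0,0,0,0,0,0,1, 0,0,0,0,0,0,1]'
```

```text
time_s: 11.07
eef_pos: [664.6, -92.5, 76.4]
tcp_rot: [3.141, 0.0, 2.054]
force: [-1.4, -1.3, 4.6]
grip_width: -0.0
time_s: 11.48
eef_pos: [664.7, -92.5, 76.0]
tcp_rot: [3.141, 0.0, 2.054]
force: [-5.4, 2.0, 18.3]
grip_width: -0.2
```

The force jumped from 4.6 to 18 N with only 0.4 mm more travel, so the key is bottomed out. Release straight up.

```bash
python3 -m handwheel '[0,0,0,0,0,-0.003,1, 0,0,0,0,0,-0.005,1, 0,0,0,0,0,-0.01,1, 0,0,0,0,0,-0.02,1, 0,0,0,0,0,-0.03,1]'
python3 -m handwheel '[0,0,0,0,0,-0.03,1, 0,0,0,0,0,-0.03,1, 0,0,0,0.02,-0.01,0,1, 0,0,0,0.027,-0.009,0,1, 0,0,0,0.027,-0.009,0,1]'
python3 -m handwheel '[0,0,0,0.027,-0.009,0,1, 0,0,0,0.027,-0.009,0,1, 0,0,0,0.027,-0.009,0,1, 0,0,0,0.027,-0.009,0,1, 0,0,0,0.027,-0.009,0,1]'
python3 -m handwheel '[0,0,0,0.027,-0.009,0,1, 0,0,0,0.027,-0.009,0,1, 0,0,0,0.01,0,0,1, 0,0,0,0,0,0,1, 0,0,0,0,0,0,1]'
python3 - <<'E'
from h import *
s=snap('top','top6.png');snap('scene','scene6.png')
a=cv2.imread('pics/top6.png')
cv2.imwrite('pics/topz6.png',cv2.resize(a[120:260,265:415],None,fx=4.2,fy=4.2,interpolation=cv2.INTER_CUBIC))
print(deproj(s,349,149).round(1))
E
```

```text
time_s: 11.9
eef_pos: [662.7, -92.0, 140.7]
tcp_rot: [-3.137, -0.003, 2.054]
force: [0.1, 0.0, 0.3]
grip_width: -0.1
time_s: 12.32
eef_pos: [604.8, -40.1, 203.1]
tcp_rot: [3.141, 0.001, 2.052]
force: [-1.0, 1.0, -0.8]
grip_width: 0.2
time_s: 12.73
eef_pos: [501.6, 59.5, 202.6]
tcp_rot: [3.141, -0.0, 2.054]
force: [-0.0, 0.6, 0.9]
grip_width: 0.1
time_s: 13.15
eef_pos: [457.5, 107.2, 202.7]
tcp_rot: [3.141, 0.0, 2.055]
force: [-0.5, -0.6, -0.3]
grip_width: -0.1
[661.7 -93.5  79.3]
```

View pics/topz6.png

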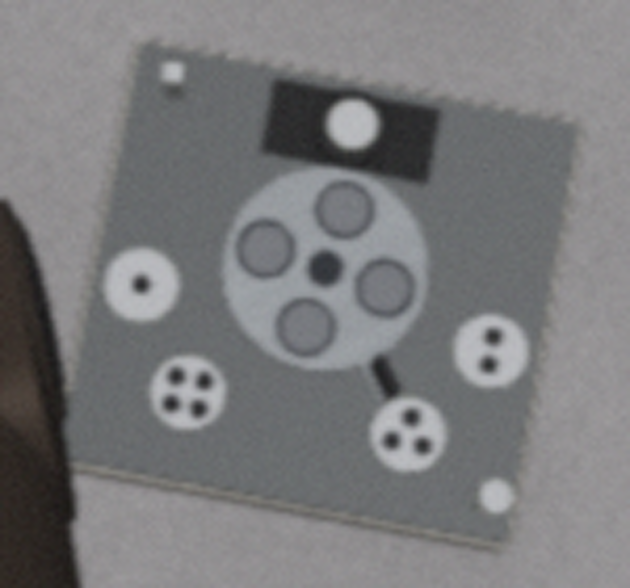

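View pics/scene6.png

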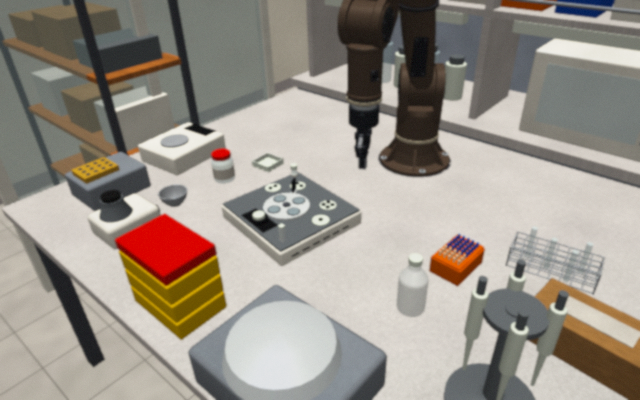

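The tab still points at the three-pip marker, with the tab at (386,377) and the marker at (409,434) in the zoomed view. The key at (353,124) is up, the cuvette and vial are where they were, and the arm is clear. Handing in.

```bash
python3 -c "
from cell import ctrl
print(ctrl.hand_in())"
```

```text
the job is handed in; nothing more can be done
None
```

I pushed the turret's tab about 0.86 rad round to the three-pip marker with closed fingers, then pressed the read key fully down and let it come back up. The job is handed in after about 13 s of robot time; the hand-in gives no verdict.

- **Tab:** before the press I measured it at 0.484 rad against 0.495 rad for the marker, about 1.3 mm off at the aim point (12 mm allowed). The picture taken after the press shows it unmoved. The push readings were about 5 N (25 N allowed).
- **Key:** it bottomed out at about 6 mm of travel. The force jumped from 4.6 to 18 N over the last 0.4 mm, so the final press was well above the 5 N needed. In the last picture its top looks the same as before the press. A depth reading there gave 79 mm, within the 74–82 mm scatter I got before pressing, so depth alone would not prove it is fully up.
- **Everything else:** the cuvette, vial and bench items looked undisturbed in the last pictures; I did not measure them again. The arm was clear of everything.
- **Disagreements:** the top and wrist cameras differed by up to about 3 mm on the axis and key. One wrist-image measurement of the key was unreliable because the image mask was cut off. I centred the key on the top-camera position and pressed within about 3 mm of it.

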